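Unclip the stop and hold back the sprung tea-box follower

ROBOT

A 6-joint arm with a two-finger parallel gripper is mounted at the origin on the work surface; the furniture and walls round the work are solid. World frame = base frame: x ahead of the robot, y to its left, z up, the work surface at z = 0. Lengths are in m, angles in rad, forces in N, time in s.
With the tool pointing down it reaches from about 0.35 to 0.875 m from the base axis. Payload 15.5 kg.
Tool frame: the origin (TCP) lies at the very end of the fingers, on their centre line; the grasp point (between the pads) lies 19 mm behind it (manip.grip_point_offset is the distance from the TCP to the grasp point, in m); z points along the fingers, y is the line along which they close (so a half turn about z gives the same grasp; the last joint's range is limited). The gripper opens to 85 mm and grips with 20 to 120 N. Pads are 22 mm wide; open, the fingers measure 114 mm over their backs; the gripper's body (76 mm by 85 mm) begins 54 mm behind the grasp point. The pads swing forward as they close: fully open they stand 13 mm farther back than shut.
Start: joints at [1.165, 0.494, 1.345, -0, 1.302, -0.096], TCP at [0.191, 0.595, 0.231] pointing down, gripper open.
Joint ranges: [-2.91, 2.91], [-0.82, 2.16], [0.22, 2.67], [-1.22, 4.37], [0.12, 2.79], [-3.08, 3.08]. Speed limits (rad/s): [1.89, 1.89, 2.57, 3.01, 3.01, 3.01].

INTERFACE

Orientations are given as a unit quaternion [w, x, y, z].
In Python, from station import manip gives the robot as it stands. Calls block until the motion is done:
- manip.move_to(position, orientation): joint-space move of the TCP to a pose.
- manip.move_l(position, attitude=None, speed=0.15, max_force=None): straight line of the TCP; attitude=None keeps the orientation; speed is the mean speed in m/s. With max_force (N) it stops when the force on the tool has changed by that much, and returns True; else False.
- manip.movej(angles): joint-space move.
- manip.gripper_open() and manip.close_gripper(force=None): open the fingers fully, or close them until they stop; force is the grip in N (None keeps the last).
- manip.sleep(seconds).
- manip.solve_ik(position, orientation): joint angles nearest the present ones, or None.
- manip.camera(name): name is "scene" or "top"; returns a dict with "color" (480x640x3 uint8, red, green, blue), "fx", "fy", "cx", "cy" (pixels), "R" (3x3) and "t" (3): a world point X has camera coordinates R X + t. Camera axes: x right, y down, z forward; pixel columns grow to the right and rows downward; lengths in m; the calibration is good to about 2 mm. A picture is of the moment at which its call begins. There is no depth.
A pose or a line that the arm cannot do raises manip.Unreachable and nothing moves.
- manip.finish_job(): hands the job in; it is judged then, once.
Trained networks look in a picture, given as the dict that the camera call returned (one of the last four; its "shot" number tells which), for a name from the list of things; names that differ only in an ending like _2 or _b are one class to them, and where a whole thing is asked for, a point or a joint stands for the part that bears it (a point fixed in the world has none). Each returns a list of dicts, best first, with "p" (0 to 1); they miss things now and then, are a little off and sometimes report something else, mostly with a low value. They report only what shows in the picture. A call takes as long as a camera call.
- manip.recognise(picture, name): "at" ([x, y, z] in m, in world coordinates, good to about 4 mm: the middle of the surface that is visible of it).
- manip.outline_of(picture, name): "region" (480x640 bool, what is visible of it).
Readings, each from a call of its own:
- manip.read_clock(): time.
- manip.read_q(): joint angles.
- manip.read_joint_velocities(): joint speeds.
- manip.read_joint_torque(): joint torques, N m.
- manip.read_tool_pos(): TCP position.
- manip.read_orientation(): TCP orientation.
- manip.read_contact_force(): force on the tool from outside, world axes, zero at the start.
- manip.read_torque(): the same for the moment, N m.
- manip.read_finger_gap(): finger opening in m.
- manip.read_grip_force(): force on a finger pad.
Only numpy, scipy, OpenCV 4.12 (cv2) and the standard library are available. Lean on these libraries where they do the work, as an engineer would, in place of code of your own. Each camera call takes 0.05 s, during which the arm holds its last target. There are 200 camera calls.

TASK

I want to refill the empty tea-box dispenser: pull its grey stop clip up off the rail against the sprung catch and set it down on the chopping board. Then push the sprung follower arm back past its ratchet click, as far as it will go, and finish still holding it there with the gripper, not letting go, while I load the boxes. Leave the other things on the worktop where they stand.

Things in the scene. Friction and masses are not known exactly. Their poses are not given: they have to be found in the camera images.
- dispenser: Fixed tea-box dispenser: wood base 250 mm long (x), y from -65 to +80 mm, 12 mm thick; origin on the worktop below mid-length; x points from the open front to the end stop. Aluminium rail along x at y = +42 mm, 16 mm wide, top 46 mm over the worktop; steel end stop block on it at x = 77 to 117, 62 mm high. Side wall at y = -62, 42 mm high; front lip at x = -121, 24 mm high; lane between empty.
- clip: Loose grey plastic stop clip, about 60 g: inverted U, 34 mm long (x, along the rail), 30 wide (y), 68 high, fin on top. Origin: centre of its underside, z up. On the rail it is at x 58.5, y 42, z 20 mm in the dispenser's frame. Sprung balls in the rail catch its legs: pull straight up, about 10 N over the first 8 mm; clear after 24 mm. On the rail it blocks the follower. Stands on its legs.
- clip_fin (a point): Centre of the clip's upright fin, the place to grip: 50 mm above the clip's underside. The fin is 10 mm thick along the clip's y, 30 mm long along its x, from 32 to 68 mm above the underside (its top 88 mm over the worktop while on the rail). Axes as the clip's.
- board_top (a point): Centre of the top of the wooden chopping board lying beside the dispenser, fixed, 300 mm along its own y, 210 mm along its own x, top 22 mm above the worktop.
- follower (a joint): Travel (m) of the sprung follower along the rail: 0 = at rest at the front, grows as pushed along the dispenser's +x, 0.130 = end of travel. Spring: 3.5 N at 0, 8.5 N at 0.130. From about 0.095 its pawl climbs a ratchet tooth (push rises to about 13 N) and clicks over at 0.103; let go after that, it springs back to 0.105. With the clip on the rail it stops at 0.096.
- push_face (a point): Point on the front (-x) face of the follower's arm, an upright dark steel plate across the lane, 8 mm thick, 16 to 78 mm above the worktop, y = -51 to +55 mm in the dispenser's frame. The point is over mid-lane, y = -15 mm, 10 mm below the top edge, 68 mm above the worktop, at x = -95 mm at rest; it moves with the follower. Its x axis is the direction to push; push with closed fingertips.
- tea_box_1: Tea box, 70 x 150 x 62 mm, lying behind the work; leave alone.
- mug: Green mug, 86 mm wide, 128 mm high, at the right; leave alone.
- honey_jar: Jar with a lid, 52 mm wide, 98 mm high, at the left; leave alone.
- tea_box_3: Tea box, 66 x 150 x 36 mm, at the left; leave alone.

How it is judged:
By the outcome, as a careful person would: the job done as asked, in the order asked, and still so for the second after the job is handed in, while the arm keeps its last pose, push and grip.
It also fails if it takes over 56 s, if anything falls off the work surface, if the arm or the gripper's body presses on something with over 40 N, if the wrist force passes 120 N, or if a joint passes its speed limit or range.

## Working session

There is one attempt and no reset: what is moved stays moved. The work goes in short steps, each a Python script; the robot and the scene stay as the last script left them, time stands still between calls to the robot, and variables do not carry over. Pictures are saved under pics/ and viewed, at most 10 in all, crops included, and the job is handed in when it is done.

```bash
ls; mkdir -p pics
python3 - <<'E'
from station import manip
import cv2,numpy as np
for c in ("scene","top"):
    p=manip.camera(c); cv2.imwrite(f"pics/{c}1.png",p["color"][:,:,::-1])
    print(c,p["fx"],p["cx"],p["cy"],np.round(-p["R"].T@p["t"],3))
    for n in ("dispenser","clip","clip_fin","board_top","push_face","follower","tea_box_1","mug","honey_jar","tea_box_3"):
        try: r=manip.recognise(p,n)
        except Exception as e: print(n,e); continue
        print(n,[(np.round(d["at"],3).tolist(),round(d["p"],2)) for d in r[:2]])
print(manip.read_clock(),manip.read_orientation())
E
```

```text
pics
scene 463.2353988671546 311.8367033144442 240.18863704928992 [0.822 1.02  0.803]
dispenser [([0.528, -0.139, 0.019], 0.73), ([0.454, -0.147, 0.056], 0.46)]
clip [([0.578, -0.117, 0.055], 0.57)]
clip_fin [([0.581, -0.112, 0.055], 0.45)]
board_top [([0.574, 0.23, 0.02], 0.85)]
push_face [([0.451, -0.148, 0.058], 0.74)]
follower [([0.452, -0.155, 0.057], 0.97)]
tea_box_1 [([0.411, 0.522, 0.035], 0.76), ([0.79, 0.059, 0.06], 0.56)]
mug [([0.544, -0.393, 0.074], 0.8)]
honey_jar [([0.614, 0.475, 0.074], 0.55)]
tea_box_3 [([0.411, 0.522, 0.035], 0.76), ([0.79, 0.059, 0.06], 0.56)]
top 545.4041998830113 318.32217622848344 245.16101953457402 [-0.245 -0.09   1.764]
dispenser [([0.522, -0.172, 0.014], 0.74)]
clip [([0.57, -0.12, 0.052], 0.68), ([0.44, -0.175, 0.056], 0.37)]
clip_fin [([0.575, -0.118, 0.054], 0.42)]
board_top [([0.561, 0.196, 0.015], 0.56)]
push_face [([0.442, -0.174, 0.059], 0.72)]
follower [([0.443, -0.174, 0.058], 0.88)]
tea_box_1 [([0.773, 0.017, 0.058], 0.83), ([0.444, -0.172, 0.06], 0.31)]
mug [([0.532, -0.432, 0.073], 0.91)]
honey_jar []
tea_box_3 [([0.773, 0.017, 0.058], 0.83), ([0.444, -0.172, 0.06], 0.31)]
1.1 [-7.79153007e-06  1.54788785e-01  9.87947586e-01  1.36432392e-05]
```

View pics/scene1.png

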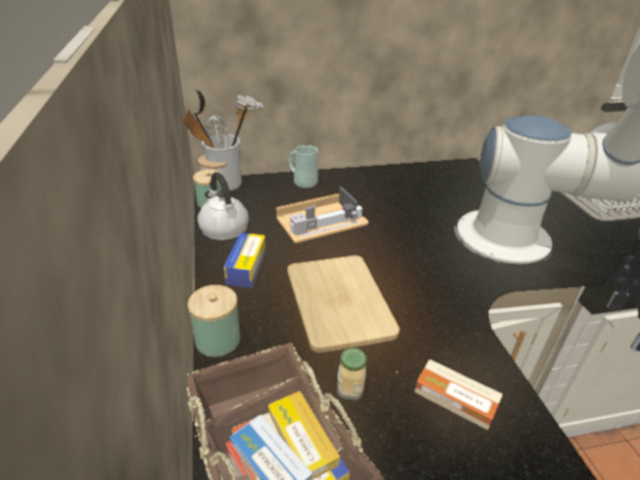

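View pics/top1.png

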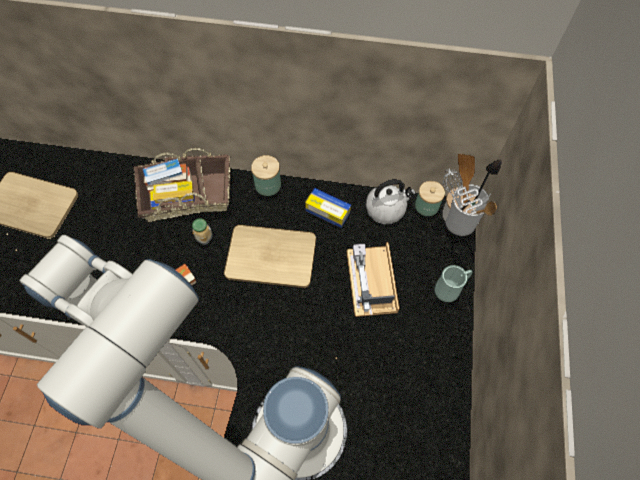

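```bash
cat > h.py <<'E'
import numpy as np,cv2
from station import manip
def plane(p,uv,z):
    uv=np.atleast_2d(np.asarray(uv,float)); d=np.c_[(uv[:,0]-p["cx"])/p["fx"],(uv[:,1]-p["cy"])/p["fy"],np.ones(len(uv))]@p["R"]
    c=-p["R"].T@p["t"]; return c+d*((z-c[2])/d[:,2])[:,None]
def proj(p,X):
    X=np.atleast_2d(X)@p["R"].T+p["t"]; return np.c_[X[:,0]/X[:,2]*p["fx"]+p["cx"],X[:,1]/X[:,2]*p["fy"]+p["cy"]]
def rect(p,name,z):
    m=manip.outline_of(p,name)[0]["region"]; v,u=np.nonzero(m)
    w=plane(p,np.c_[u,v],z)[:,:2].astype(np.float32)
    return cv2.minAreaRect(w),cv2.boxPoints(cv2.minAreaRect(w)),m
E
python3 - <<'E'
from h import *
np.set_printoptions(precision=4,suppress=True)
ims=[]
for c,(u,v,s) in (("scene",(265,170,7)),("top",(330,230,7))):
    p=manip.camera(c)
    for n,z in (("board_top",.022),("dispenser",.012),("clip",.07),("follower",.078)):
        try:
            r,b,m=rect(p,n,z); print(c,n,np.array(r[0]),r[1],r[2],m.sum(),b.tolist() if n[0] in'bd' else '')
        except Exception as e: print(c,n,e)
    im=cv2.resize(p["color"][v:v+86,u:u+114,::-1],None,fx=s,fy=s,interpolation=cv2.INTER_CUBIC)[:600]
    cv2.imwrite(f"pics/{c}z.png",im)
E
```

```text
scene board_top [0.574  0.2066] (0.2154005467891693, 0.3183290958404541) 1.7840394973754883 7625 [[0.46134740114212036, 0.3623027503490448], [0.471257746219635, 0.0441279336810112], [0.6865538954734802, 0.05083385109901428], [0.6766435503959656, 0.3690086603164673]]
scene dispenser [ 0.5296 -0.1962] (0.2887355387210846, 0.2289973795413971) 15.152170181274414 2759 [[0.36027657985687256, -0.12345747649669647], [0.42013272643089294, -0.3444937765598297], [0.6988303661346436, -0.269023060798645], [0.6389741897583008, -0.047986775636672974]]
scene clip [ 0.5849 -0.0934] (0.11311590671539307, 0.027395479381084442) 83.0490951538086 183 
scene follower [ 0.4625 -0.1376] (0.1932317316532135, 0.05261199548840523) 85.82011413574219 420 
top board_top [0.5614 0.1966] (0.21606040000915527, 0.29963237047195435) 2.171931028366089 4555 [[0.447759747505188, 0.3422498404979706], [0.45911526679992676, 0.042832713574171066], [0.6750204563140869, 0.05102100968360901], [0.6636649370193481, 0.3504381477832794]]
top dispenser [ 0.5353 -0.1682] (0.2752242386341095, 0.15363797545433044) 13.892075538635254 2900 [[0.3833068907260895, -0.12667927145957947], [0.4201944172382355, -0.2758232653141022], [0.6873682737350464, -0.2097436487674713], [0.6504807472229004, -0.06059965491294861]]
top clip list index out of range
top follower [ 0.4382 -0.1841] (0.04595364257693291, 0.12304292619228363) 8.820535659790039 341
```

View pics/scenez.png

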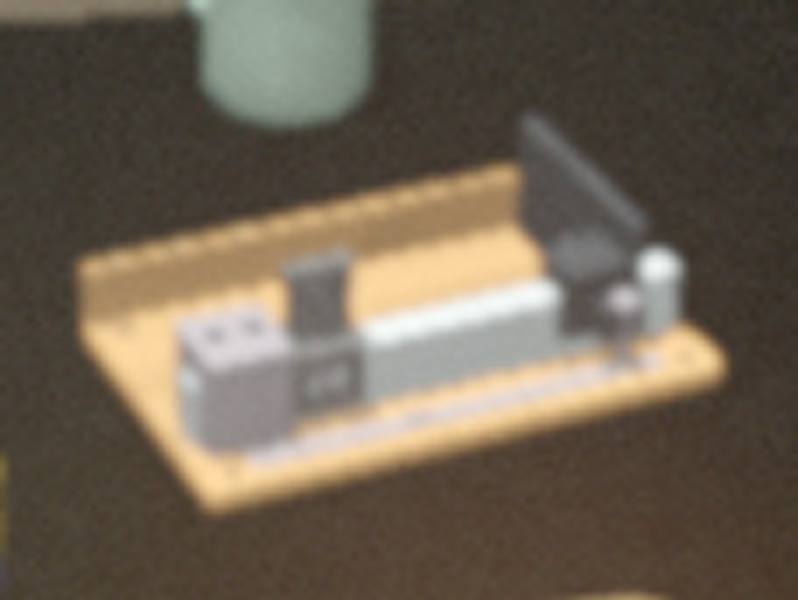

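View pics/topz.png

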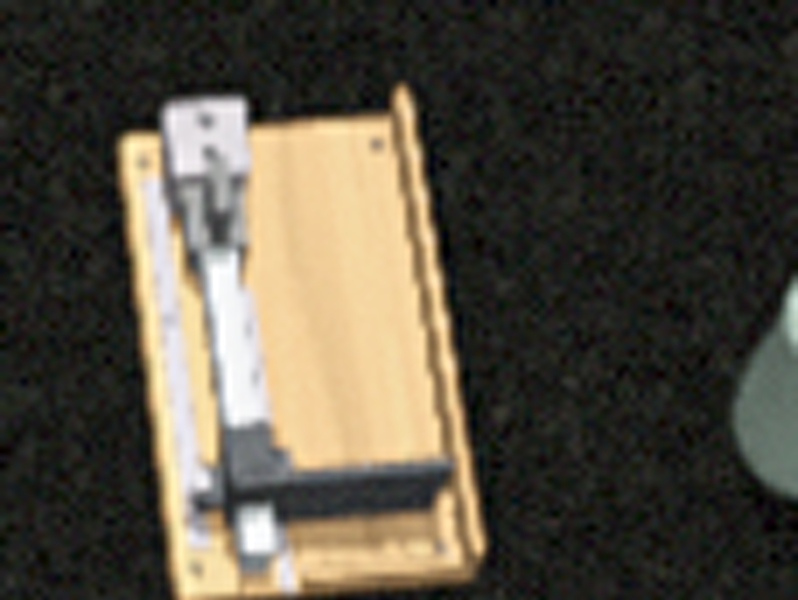

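```bash
cat > fit.py <<'E'
from h import *
from scipy.optimize import least_squares
np.set_printoptions(precision=4,suppress=True)
O={"scene":(265,170),"top":(330,230)}
K=[("scene",(125,80,12),(205,495)),("scene",(-125,80,12),(728,350)),("scene",(125,-65,42),(78,262)),("scene",(-91,-51,78),(523,112)),
("scene",(58.5,42,88),(315,255)),
("top",(125,80,12),(118,133)),("top",(125,-65,42),(405,82)),("top",(-125,-65,12),(487,575)),("top",(-87,-51,78),(450,458)),("top",(58.5,42,88),(220,182))]
P={c:manip.camera(c) for c in O}
def W(q,X):
    c,s=np.cos(q[2]),np.sin(q[2]); X=np.atleast_2d(X)/1000.; return np.c_[q[0]+c*X[:,0]-s*X[:,1],q[1]+s*X[:,0]+c*X[:,1],X[:,2]]
def res(q,f=("scene","top")):
    return np.concatenate([proj(P[n],W(q,X))[0]-(np.array(O[n])+(np.array(c)+.5)/7-.5) for n,X,c in K if n in f])
for f in (("scene",),("top",),("scene","top")):
    r=least_squares(res,[.53,-.17,.24],loss="soft_l1",args=(f,)); print(f,r.x,np.round(r.fun.reshape(-1,2),1).tolist())
q=r.x
for X in ((58.5,42,70),(-95,-15,68)): print(W(q,X))
E
python3 fit.py
```

```text
('scene',) [ 0.5354 -0.1793  0.2486] [[0.6, -0.8], [-1.0, 1.1], [-0.1, -0.0], [-0.0, -0.1], [0.3, 0.3]]
('top',) [ 0.5319 -0.1742  0.2478] [[0.2, 0.6], [0.1, 0.7], [-1.4, -0.4], [0.5, -1.0], [0.1, 0.1]]
('scene', 'top') [ 0.5344 -0.176   0.2504] [[1.2, -0.2], [-0.4, 1.5], [0.4, 0.5], [0.5, 0.3], [0.8, 0.9], [0.7, 0.1], [0.6, 0.1], [-0.7, -1.1], [1.2, -1.7], [0.7, -0.4]]
[[ 0.5807 -0.1209  0.07  ]]
[[ 0.4461 -0.2141  0.068 ]]
```

```bash
cat >> h.py <<'E'
Q=np.array([.534,-.176,.249])
def D(x,y,z):
    c,s=np.cos(Q[2]),np.sin(Q[2]); return [Q[0]+c*x-s*y,Q[1]+s*x+c*y,z]
def down(yaw):
    a=(yaw+np.pi)/2; return [0,np.cos(a),np.sin(a),0]
E
python3 - <<'E'
from h import *
np.set_printoptions(precision=4,suppress=True)
for y in (Q[2],Q[2]+np.pi): print(manip.solve_ik(D(.058,.042,.18),down(y)))
q=down(Q[2])
manip.move_to(D(.058,.042,.18),q); print(manip.read_clock())
p=manip.camera("top"); cv2.imwrite("pics/a.png",cv2.resize(p["color"][200:320,290:450,::-1],None,fx=5,fy=5))
p=manip.camera("scene"); cv2.imwrite("pics/b.png",cv2.resize(p["color"][140:260,240:400,::-1],None,fx=5,fy=5,interpolation=cv2.INTER_CUBIC))
print(manip.move_l(D(.057,.042,.058),speed=.1,max_force=8),manip.read_tool_pos(),manip.read_contact_force(),manip.read_clock())
p=manip.camera("scene"); cv2.imwrite("pics/b.png",cv2.resize(p["color"][140:260,240:400,::-1],None,fx=5,fy=5,interpolation=cv2.INTER_CUBIC))
E
```

```text
[-0.3065  0.5011  1.4907 -0.      1.1497 -2.1263]
[-0.3065  0.5011  1.4907 -0.      1.1497  1.0153]
4.575
False [ 0.5793 -0.1214  0.0586] [ 0.0329  0.5266 -0.1698] 6.0417
```

View pics/b.png

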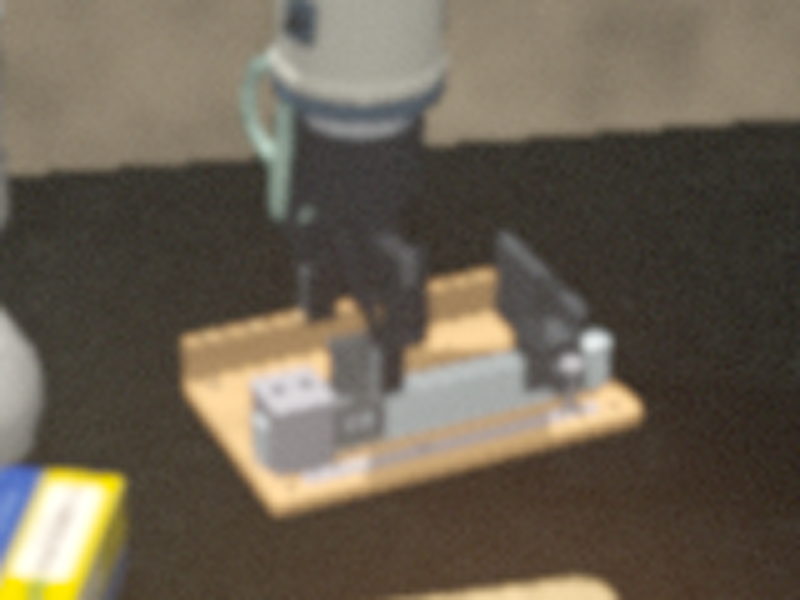

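Run:
```python
from h import *
p=manip.camera("scene")
im=cv2.resize(p["color"][140:260,240:400,::-1],None,fx=5,fy=5,interpolation=cv2.INTER_CUBIC)
def poly(pts,col):
    z=((proj(p,np.array([D(*(np.array(a)/1000)) for a in pts]))-[240,140]+.5)*5-.5).astype(int); print(z.tolist()); cv2.polylines(im,[z],True,col,1)
for s in (1,-1): poly([(57-11,s*42.5,72),(57+11,s*42.5,72),(57+11,s*57,72),(57-11,s*57,72)] if 0 else [(57-11,42+s*42.5,72),(57+11,42+s*42.5,72),(57+11,42+s*57,72),(57-11,42+s*57,72)],(0,255,0))
poly([(43.5,47,52),(73.5,47,52),(73.5,47,88),(43.5,47,88)],(0,0,255))
poly([(77,57,46),(77,57,62),(117,57,62),(117,57,46)],(255,0,0))
poly([(-125,80,12),(125,80,12),(125,-65,12),(-125,-65,12)],(0,255,255))
cv2.imwrite("pics/c.png",im)
```

```text
[[405, 390], [370, 398], [381, 411], [416, 402]]
[[342, 320], [309, 328], [299, 317], [332, 309]]
[[379, 386], [334, 397], [335, 345], [381, 335]]
[[335, 415], [336, 393], [274, 408], [274, 430]]
[[643, 407], [277, 502], [184, 379], [530, 299]]
```

View pics/c.png

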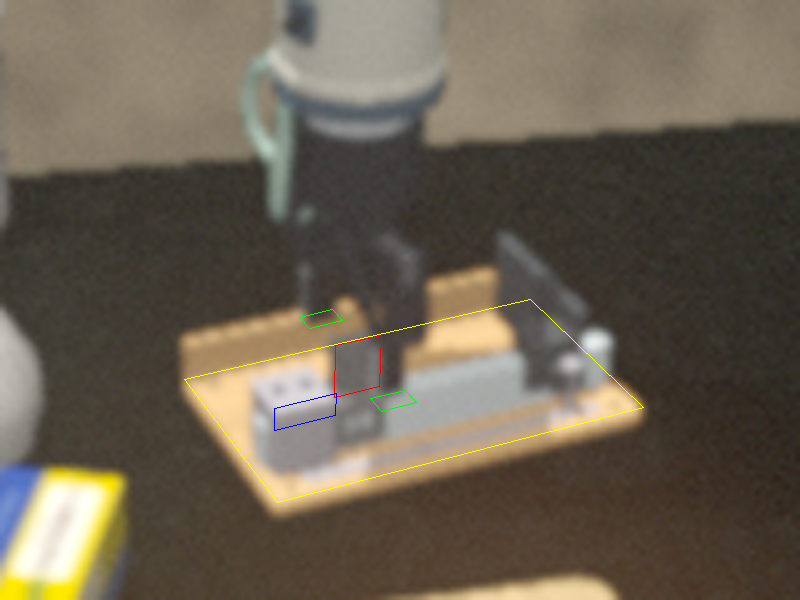

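Run:
```python
from h import *
np.set_printoptions(precision=4,suppress=True)
manip.close_gripper(50)
print(manip.read_finger_gap(),manip.read_grip_force(),manip.read_contact_force(),manip.read_torque(),manip.read_tool_pos())
f=manip.read_contact_force()
if manip.read_finger_gap()>.006 and np.linalg.norm(f)<30:
    print(manip.move_l(D(.057,.042,.090),speed=.06)); print(manip.read_finger_gap(),manip.read_contact_force())
    manip.move_l(D(.057,.042,.17),speed=.15)
print(manip.read_tool_pos(),manip.read_finger_gap(),manip.read_contact_force(),manip.read_clock())
p=manip.camera("scene"); cv2.imwrite("pics/d.png",cv2.resize(p["color"][140:260,240:400,::-1],None,fx=4,fy=4,interpolation=cv2.INTER_CUBIC))
```

```text
0.009269167467671697 50.43513357639313 [-0.1166  4.5353  2.4404] [ 0.8311  0.1664 -0.0345] [ 0.5787 -0.1209  0.058 ]
False
0.009459418766280928 [ 0.6492 -0.1075 -1.0014]
[ 0.5785 -0.1211  0.1692] 0.00928614877750119 [-0.1344 -0.1064 -1.7368] 8.1833
```

View pics/d.png

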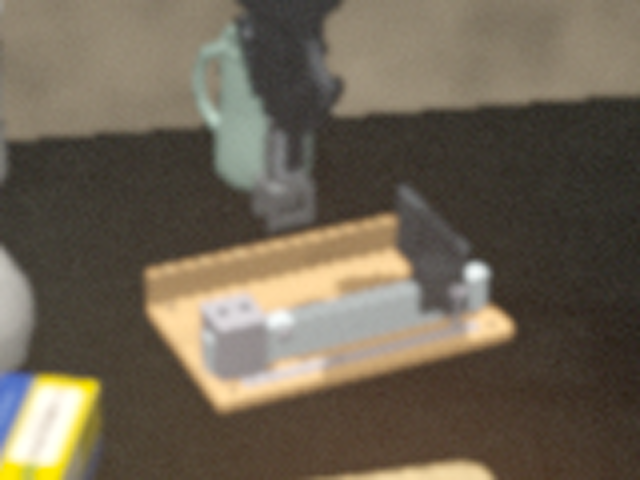

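Run:
```python
from h import *
np.set_printoptions(precision=4,suppress=True)
b=[.565,.19]
manip.move_to(b+[.14],down(.1))
print(manip.move_l(b+[.066],speed=.15),manip.move_l(b+[.055],speed=.02,max_force=4),manip.read_tool_pos(),manip.read_contact_force())
manip.gripper_open(); manip.sleep(.2)
manip.move_l(b+[.17],speed=.15)
manip.close_gripper(20)
manip.move_to(D(-.135,-.015,.17),down(Q[2]))
print(manip.read_clock(),manip.read_contact_force(),manip.read_finger_gap())
for c in("scene","top"):
    p=manip.camera(c); print([(np.round(d["at"],3),d["p"]) for d in manip.recognise(p,"clip")+manip.recognise(p,"push_face")])
    if c=="scene": cv2.imwrite("pics/e.png",cv2.resize(p["color"][140:380,240:560,::-1],None,fx=2.5,fy=2.5,interpolation=cv2.INTER_CUBIC))
```

```text
False True [0.5655 0.1904 0.0596] [-0.1132  1.8367  7.0409]
14.6917 [-0.1403 -0.1697 -0.5118] 8.984044512007378e-05
[(array([0.567, 0.194, 0.051]), 0.79), (array([0.617, 0.474, 0.074]), 0.58), (array([ 0.538, -0.136,  0.018]), 0.26), (array([ 0.452, -0.151,  0.055]), 0.71)]
[]
```

View pics/e.png

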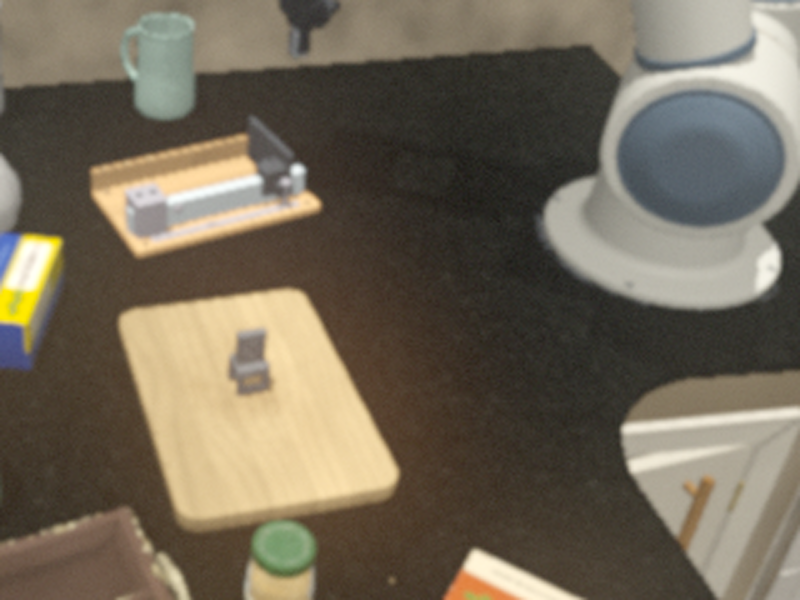

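Run:
```python
from h import *
np.set_printoptions(precision=4,suppress=True)
u=np.array([np.cos(Q[2]),np.sin(Q[2])])
X=lambda:(np.array(manip.read_tool_pos()[:2])-Q[:2])@u
F=lambda:-np.array(manip.read_contact_force()[:2])@u
manip.move_l(D(-.135,-.015,.060),speed=.12)
print(manip.move_l(D(-.09,-.015,.060),speed=.03,max_force=2.5),X(),F()); x0=X()
print(manip.move_l(D(x0+.085,-.015,.060),speed=.06,max_force=20),X()-x0,F())
for d in (.092,.098,.102,.106,.112,.122):
    print(d,manip.move_l(D(x0+d,-.015,.060),speed=.03,max_force=20),X()-x0,F())
print(manip.move_l(D(x0+.145,-.015,.060),speed=.02,max_force=9),X()-x0,F(),manip.read_contact_force(),manip.read_clock())
manip.sleep(.5); print(X()-x0,F(),manip.read_tool_pos())
for c in("scene","top"):
    p=manip.camera(c); print([(np.round(d["at"],3),d["p"]) for d in manip.recognise(p,"push_face")])
    if c=="scene": cv2.imwrite("pics/f.png",cv2.resize(p["color"][140:300,220:420,::-1],None,fx=3.5,fy=3.5,interpolation=cv2.INTER_CUBIC))
```

```text
True -0.1055400839423471 2.6755891754178807
False 0.08470002760560415 6.605618877610767
0.092 False 0.09173958067208668 7.138749516360205
0.098 False 0.09736978517207112 8.393696614136926
0.102 False 0.1009939325349239 11.734546858897964
0.106 False 0.10537538069513612 7.731876554063094
0.112 False 0.11139528470844812 8.362639530493187
0.122 False 0.1213236568435873 7.23946246762251
True 0.1282960127358413 8.71242629479888 [-7.7846 -4.7393  4.784 ] 21.3333
0.12803390121579997 7.974306932198755 [ 0.5594 -0.1845  0.0591]
[(array([ 0.578, -0.115,  0.057]), 0.54)]
[(array([ 0.562, -0.128,  0.049]), 0.58)]
```

View pics/f.png

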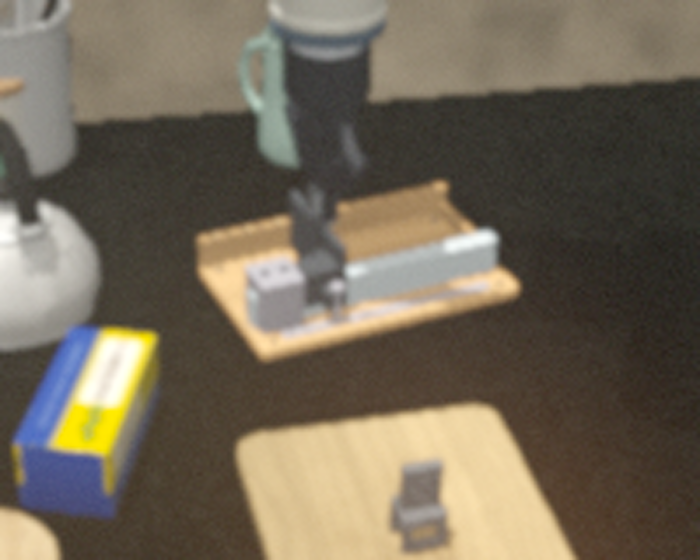

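Run:
```python
from h import *
u=np.array([np.cos(Q[2]),np.sin(Q[2])]); x0=-.10554
X=lambda:(np.array(manip.read_tool_pos()[:2])-Q[:2])@u-x0
F=lambda:-np.array(manip.read_contact_force()[:2])@u
for d in (.130,.132,.134,.136,.138,.140):
    s=manip.move_l(D(x0+d,-.015,.060),speed=.01,max_force=20); manip.sleep(.2)
    print(d,s,X(),F())
    if F()>18: break
manip.sleep(.5); print(X(),F(),manip.read_contact_force(),manip.read_clock())
```

```text
0.13 False 0.12885810529874825 8.488333198250247
0.132 True 0.1278948818550805 7.816730671285123
0.134 True 0.12784471291014116 7.361338421504749
0.136 True 0.12776145187631904 8.49970938533129
0.138 True 0.12763610834228462 8.440842561800132
0.14 True 0.1275458179930381 8.212952352245422
0.12752904691687894 8.07399099267165 [-7.41077631 -3.61867506  6.72587113] 26.325
```

Run:
```python
from h import *
u=np.array([np.cos(Q[2]),np.sin(Q[2])]); x0=-.10554
X=lambda:(np.array(manip.read_tool_pos()[:2])-Q[:2])@u-x0
F=lambda:-np.array(manip.read_contact_force()[:2])@u
for d in (.130,.1305,.131,.1315,.132,.1325):
    manip.move_l(D(x0+d,-.015,.060),speed=.01); manip.sleep(.2)
    print(d,X(),F(),manip.read_contact_force())
    if F()>16: break
manip.sleep(.5); print(X(),F(),manip.read_clock())
```

```text
0.13 0.12827561007240135 9.86185508211819 [-9.98038217 -0.76805052 -3.60146853]
0.1305 0.12836119267116022 12.156292200050697 [-12.16121173  -1.5019797   -2.68654378]
0.131 0.12838438169637145 15.447087966616118 [-15.03382015  -3.5584272   -0.18820367]
0.1315 0.12844145393001297 18.605149074405922 [-17.98836458  -4.75402387  -0.52769685]
0.1284795300024451 17.94203355212918 28.875
```

```bash
python3 -c "
from station import manip
print(manip.finish_job())"
```

```text
the job is handed in; nothing more can be done
None
```

The job is handed in at about 29 s: the clip is standing on the chopping board, and the follower is past its click, held against its end of travel by the closed fingertips at about 18 N; nothing else was touched.

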